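# Gauge the stem socket depth of the red pot

## Task

Pick up the wooden depth gauge that lies on the bench, lay it in the sloping green rest with its foot at the low end and let go, then take it again by its blue head. Lower it foot first into the grey socket in the middle of the red pot and keep pushing, firmly but without ramming it, through the drag of the orange collar until the foot stands on the bottom and the collar sits on the socket's rim. Leave it standing there, let go, and leave the clay pot, the jar and the spool where they are.

Things in the scene. Friction and masses are not known exactly. Their poses are not given: they have to be found in the camera images.
- gauge_mid (a point): Middle of the depth gauge: a wooden rod, 18 mm diameter, 190 mm long in all, with dark scale rings, a bevelled foot and a blue head. On its axis; x runs along the rod to the head (foot end at x -95 mm, head x +50 to +95). Mass 0.14 to 0.22 kg, balances near here. It starts flat on head and collar, axis 15 mm over the bench; y across, z up. Bare rod from x -30 to +50 mm is free to grasp.
- gauge_head (a point): Centre of the blue head of the gauge (30 x 30 mm across, 45 mm along the rod), on the axis 72.5 mm from the middle; same axes as gauge_mid.
- gauge_foot (a point): Centre of the end face of the gauge's foot, on the axis; the last 6 mm taper from 18 to 11 mm diameter. Same axes as gauge_mid.
- collar_low (a point): Centre of the lower face (towards the foot) of the orange collar, on the rod's axis; same axes as gauge_mid. The collar, 30 x 30 mm and 16 mm along the rod, slides on the rod with a steady drag of about 6 N and stays where left; it starts 35 to 45 mm from the foot. Too wide for the socket, it always meets the rim first, and the rod must be pushed on through it.
- rest_mid (a point): Where gauge_mid lies when in the rest, 115 mm over the bench. The rest: a green stand, fixed, base 160 x 90 mm, holding the gauge at 45 degrees in two open V forks (25 mm to either side), 16 and 118 mm along the rod from the foot, and a foot stop. x is level, to the high (head) end, z up: the gauge lies along x + z, lifts out along z - x (the collar cannot pass a fork), 30 mm free under the rod.
- socket_mouth (a point): Centre of the socket's mouth, 130 mm over the bench; z up. The socket is a grey upright tube, 40 mm outside, 22 mm bore, in the middle of the red pot (128 mm across, its rim 8 mm lower than the mouth; fixed). Its hard bottom lies somewhere 70 to 115 mm below the mouth, different every time and not to be seen.
- green_pot: Green pot of the same size as the red one, no socket, fixed; it may stand in either pot's place. Origin at the centre of its underside, 122 mm high.
- clay_pot: Small loose terracotta pot, 84 mm across, 75 mm high; origin at the centre of its underside. Leave it alone.
- jar: Loose amber jar with metal cap, 64 mm across, 90 mm high; origin at the centre of its underside. Leave it alone.
- spool: Loose wooden spool, 60 mm across, 40 mm high; origin at the centre of its underside. Leave it alone.
Not all that is in view belongs to the job. What is shaped like the part that bears gauge_mid but pink or purple is not meant.

How it is judged:
By the outcome, as a careful person would: the job done as asked, in the order asked, and still so for the second after the job is handed in, with the robot touching nothing.
It also fails if it takes over 58 s, if anything falls off the work surface, if the arm or the gripper's body presses on something with over 40 N, if the wrist force passes 120 N, or if a joint passes its speed limit or range.

## Robot

A 7-joint arm with a two-finger parallel gripper is mounted at the origin on the work surface. World frame = base frame: x ahead of the robot, y to its left, z up, the work surface at z = 0. Lengths are in m, angles in rad, forces in N, time in s.
With the tool pointing down it reaches from about 0.425 to 1.025 m from the base axis. Payload 3.6 kg.
Tool frame: the origin (TCP) lies at the very end of the fingers, on their centre line; the grasp point (between the pads) lies 19 mm behind it (bot.grasp_offset is the y of the grasp point in the tool frame, in m); y points along the fingers, x is the direction in which the jaws open and shut, and the axes are right-handed (so a half turn about y gives the same grasp; the last joint's range is limited). The gripper opens to 85 mm and grips with 20 to 120 N. Pads are 22 mm wide; open, the fingers measure 114 mm over their backs; the gripper's body (76 mm by 85 mm) begins 54 mm behind the grasp point. The pads swing forward as they close: fully open they stand 13 mm farther back than shut.
Start: joints at [-0.093, 0.591, 0.048, 1.609, -0.033, 0.943, -0.034], TCP at [0.725, 0, 0.231] pointing down, gripper open.
Joint ranges: [-2.69, 2.69], [-0.47, 2.24], [-1.27, 1.36], [0.19, 2.51], [-1.53, 4.68], [0.08, 2.07], [-3.09, 3.09]. Speed limits (rad/s): [2.57, 2.57, 3.14, 3.14, 3.14, 3.14, 3.14].

## Interface

Orientations are given as a unit quaternion [x, y, z, w].
In Python, from cell import bot, effector, optics, workorder gives the robot as it stands. Calls block until the motion is done:
- bot.move_to(position, orientation): joint-space move of the TCP to a pose.
- bot.line_to(position, rate=0.15, attitude=None): straight line of the TCP; attitude=None keeps the orientation; rate is the mean speed in m/s.
- bot.move_j(angles): joint-space move.
- effector.gripper_open() and effector.close(): open the fingers fully, or close them until they stop; the grip force is fixed at half the most.
- bot.wait(seconds).
- bot.inverse_kinematics(position, orientation): joint angles nearest the present ones, or None.
- bot.observe(): the state.
- optics.read_camera(name): name is "scene" or "side" or "wrist"; returns a dict with "pixels" (420x560x3 uint8, blue, green, red), "z_map" (420x560 float32, m along the optical axis (not along the pixel's ray), 0 where there is no reading), "fx", "fy", "cx", "cy" (pixels), "extrinsics" (4x4, takes a point from world to camera coordinates); the wrist camera has in their place "hand_eye" (4x4, takes a point from camera to tool coordinates, whose origin is the TCP and whose axes are the tool frame's). Camera axes: x right, y down, z forward; pixel columns grow to the right and rows downward; lengths in m; the calibration is good to about 2 mm. A picture is of the moment at which its call begins: read the wrist's pose just before it.
A pose or a line that the arm cannot do raises bot.PlanningError and nothing moves.
- workorder.hand_in(): hands the job in, once; it reports no verdict.
The state is a dict: "t": time; "joints": joint angles; "qvel": joint speeds; "tau": joint torques, N m; "position": TCP position; "eef_rot": TCP orientation; "force": force on the tool from outside, world axes, zero at the start; "torque": the same for the moment, N m; "width": opening from 0.0 (shut) to 1.0 (fully open).
Only numpy, scipy, OpenCV 4.12 (cv2) and the standard library are available. Lean on these libraries where they do the work, as an engineer would, in place of code of your own. Each camera call takes 0.05 s, during which the arm holds its last target.

## Working session

There is one attempt and no reset: what is moved stays moved. The work goes in short steps, each a Python script; the robot and the scene stay as the last script left them, time stands still between calls to the robot, and variables do not carry over. Pictures are saved under pics/ and viewed, and the job is handed in when it is done.

```bash
ls; mkdir -p pics; python3 - <<'E'
from cell import bot, effector, optics, workorder
import cv2,numpy as np,pickle
o=bot.observe();print(o)
for n in("scene","side","wrist"):
    c=optics.read_camera(n);pickle.dump(c,open(f'{n}0.pkl','wb'));cv2.imwrite(f'pics/{n}0.png',c['pixels'])
    print(n,c['fx'],c['fy'],c['cx'],c['cy'],(c['extrinsics'] if 'extrinsics' in c else c['hand_eye']).round(3).tolist())
E
```

```text
pics
{'t': 0.0, 'joints': array([-0.09350172,  0.59211327,  0.04824481,  1.60985021, -0.03331812,
        0.94270803, -0.03370761]), 'qvel': array([ 0.0006564 , -0.00270777, -0.00099372,  0.00068121,  0.00020946,
       -0.00139398, -0.00032782]), 'tau': array([ 3.78132427e-04, -5.48684978e+01,  1.54672019e+00, -1.98121297e+01,
        9.43630905e-03,  8.90732801e-03, -1.16924070e-05]), 'position': array([7.24154955e-01, 4.64839987e-05, 2.30133297e-01]), 'eef_rot': array([ 0.70713557, -0.00076541, -0.00084244, -0.70707708]), 'force': array([-0.23495303, -0.19073704,  0.20510786]), 'torque': array([-0.02075055,  0.03647098, -0.01248642]), 'width': 0.996811745152052}
scene 426.3904817718928 426.3904817718928 275.40370255032764 216.0216358411241 [[-0.067, 0.998, -0.017, 0.149], [0.825, 0.046, -0.563, -0.385], [-0.561, -0.052, -0.826, 1.717], [0.0, 0.0, 0.0, 1.0]]
side 459.9744675882978 459.9744675882978 281.1863876418501 199.17337874171577 [[0.881, -0.472, -0.005, -0.509], [-0.253, -0.463, -0.85, 0.17], [0.399, 0.75, -0.527, 1.286], [0.0, 0.0, 0.0, 1.0]]
wrist 317.1357660400415 317.1357660400415 281.66196728978383 211.78652396667195 [[1.0, 0.0, 0.001, -0.0], [-0.001, -0.3, 0.954, -0.143], [0.001, -0.954, -0.3, 0.077], [0.0, 0.0, 0.0, 1.0]]
```

View pics/scene0.png

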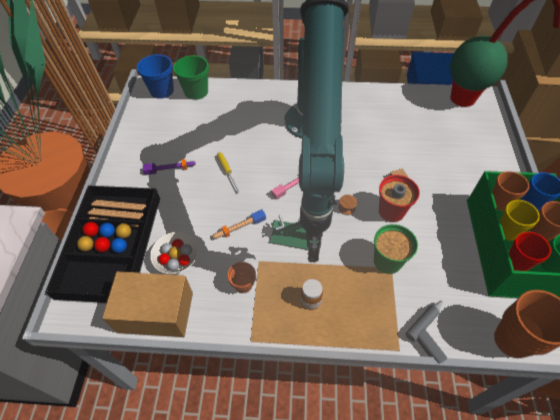

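View pics/side0.png

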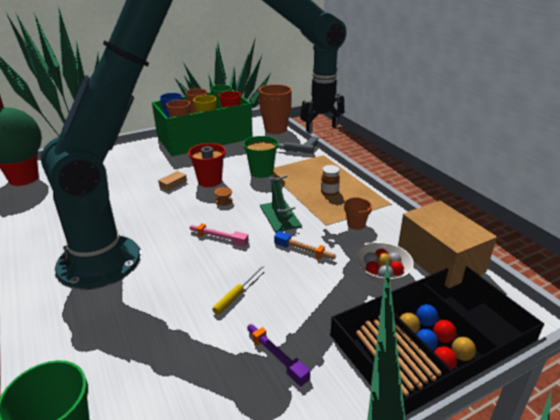

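View pics/wrist0.png

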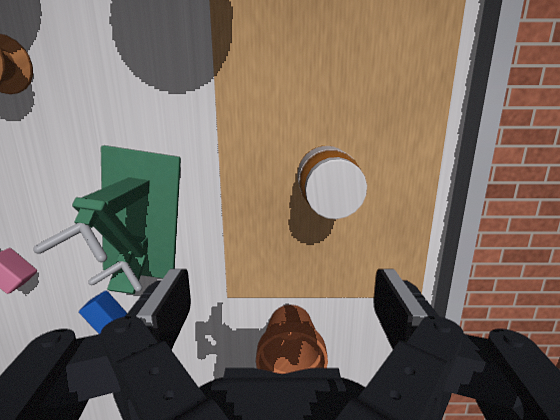

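The gauge candidates in scene view are the wooden rod with a blue head at (258,216) and orange collar at (222,230), the pink one at (287,187) and the purple one at (168,167). Only the wooden one fits, since pink and purple are excluded. The rest is at (290,233), the red pot with grey socket at (398,196), and the green pot at (395,248). I'll enlarge to confirm and compute coarse positions.

```bash
cat > h.py <<'E'
import cv2,numpy as np,pickle
from scipy.spatial.transform import Rotation as R
def pose(o):
    T=np.eye(4);T[:3,:3]=R.from_quat(o['eef_rot']).as_matrix();T[:3,3]=o['position'];return T
def cw(c,o=None):
    "camera->world"
    return pose(o)@c['hand_eye'] if 'hand_eye' in c else np.linalg.inv(c['extrinsics'])
def cloud(c,T):
    z=c['z_map'];v,u=np.mgrid[:z.shape[0],:z.shape[1]]
    P=np.stack([(u-c['cx'])/c['fx']*z,(v-c['cy'])/c['fy']*z,z],-1)
    P=P@T[:3,:3].T+T[:3,3];P[z<=0]=np.nan;return P
def plane(c,T,uv,h):
    uv=np.atleast_2d(uv).astype(float);d=np.stack([(uv[:,0]-c['cx'])/c['fx'],(uv[:,1]-c['cy'])/c['fy'],np.ones(len(uv))],-1)@T[:3,:3].T
    s=(h-T[2,3])/d[:,2];return T[:3,3]+d*s[:,None]
def snap(bot,optics,name,fn):
    o=bot.observe();c=optics.read_camera(name);cv2.imwrite(f'pics/{fn}.png',c['pixels']);pickle.dump((c,o),open(fn+'.pkl','wb'));return c,cw(c,o),o
E
python3 - <<'E'
from h import *
for n,pts in (('scene',dict(head=(258,216),collar=(224,230),rest=(290,233),sock=(399,190),gpot=(395,245),clay=(241,277),jar=(312,290),spool=(347,204))),('side',dict(head=(283,240),collar=(320,250),sock=(207,151),gpot=(261,146),rest=(280,205)))):
    c=pickle.load(open(n+'0.pkl','rb'));P=cloud(c,cw(c))
    for k,(u,v) in pts.items(): print(n,k,P[v,u].round(3))
c=pickle.load(open('scene0.pkl','rb'))['pixels'];s=pickle.load(open('side0.pkl','rb'))['pixels']
a=cv2.resize(c[170:290,200:430],(800,417),interpolation=2)
cv2.imwrite('pics/crop0.png',a)
cv2.imwrite('pics/crop1.png',cv2.resize(s[130:270,170:350],(720,560),interpolation=2))
E
```

```text
scene head [ 0.496 -0.174  0.028]
scene collar [ 0.557 -0.281  0.028]
scene rest [ 0.546 -0.065  0.011]
scene sock [0.422 0.281 0.106]
scene gpot [0.625 0.252 0.099]
scene clay [ 0.713 -0.208  0.008]
scene jar [0.784 0.008 0.097]
scene spool [0.435 0.122 0.036]
side head [ 0.48  -0.193  0.024]
side collar [ 0.546 -0.287  0.028]
side sock [0.426 0.256 0.129]
side gpot [0.636 0.264 0.096]
side rest [ 0.543 -0.058  0.049]
```

View pics/crop0.png

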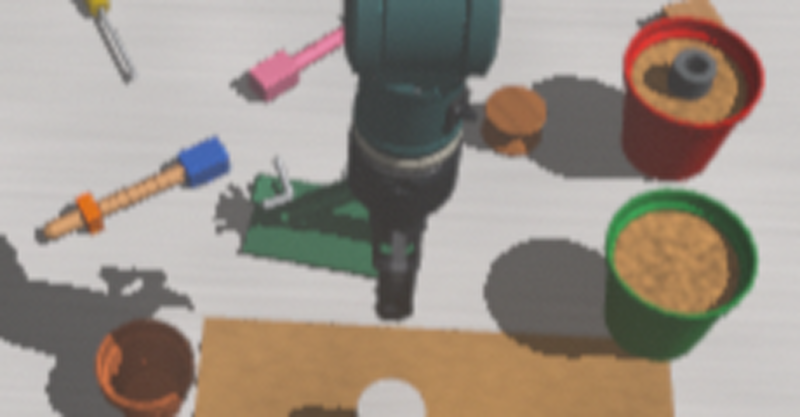

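View pics/crop1.png

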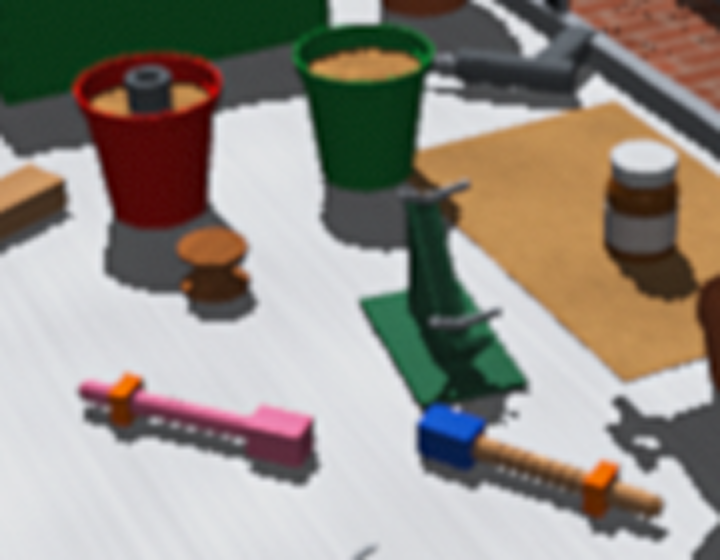

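```bash
cat >> h.py <<'E'
def quat(x,y):
    "tool x (jaw) and y (finger) directions in world"
    y=np.array(y,float);y/=np.linalg.norm(y);x=np.array(x,float);x-=y*(x@y);x/=np.linalg.norm(x)
    return R.from_matrix(np.column_stack([x,y,np.cross(x,y)])).as_quat()
E
python3 - <<'E'
from h import *
from cell import bot,optics
a=.7071
T=dict(look=([.55,-.27,.26],quat([1,0,0],[0,0,-1])),grasp=([.53,-.23,.003],quat([.87,.5,0],[0,0,-1])),
rest=([.54,-.05,.115],quat([1,0,0],[0,a,-a])),restup=([.54,-.12,.19],quat([1,0,0],[0,a,-a])),
head=([.54,0.0,.155],quat([1,0,0],[0,-a,-a])),headm=([.54,0.0,.155],quat([-1,0,0],[0,-a,-a])),headup=([.54,-.07,.22],quat([1,0,0],[0,-a,-a])),headback=([.54,.09,.245],quat([1,0,0],[0,-a,-a])),headbackm=([.54,.09,.245],quat([-1,0,0],[0,-a,-a])),
sock=([.43,.26,.32],quat([1,0,0],[0,0,-1])),sockl=([.43,.26,.17],quat([1,0,0],[0,0,-1])),sock2=([.43,.26,.32],quat([-1,0,0],[0,0,-1])),sock2l=([.43,.26,.17],quat([-1,0,0],[0,0,-1])),sock3=([.43,.26,.32],quat([0,1,0],[0,0,-1])))
for k,(p,q) in T.items():
    r=bot.inverse_kinematics(p,q);print(k,None if r is None else r.round(2))
p,q=T['look'];bot.move_to(p,q);c,Tm,o=snap(bot,optics,'wrist','w1');print(o['t'],o['position'])
E
```

```text
look [ 0.33  0.42  0.07  1.85 -0.04  0.88  0.42]
grasp [ 0.37  0.75 -0.05  2.06  0.1   0.34  0.75]
rest [ 0.7   0.77 -0.44  1.99 -0.61  0.82  0.83]
restup [ 0.74  0.67 -0.36  1.89 -0.57  1.05  0.81]
head [-0.8   0.71  0.49  2.05  0.56  0.84 -0.83]
headm [-0.08  0.71 -0.54  2.02  1.01  1.33  1.84]
headup [-0.71  0.58  0.51  2.08  0.65  0.87 -0.75]
headback [-0.9   0.59  0.44  1.92  0.49  1.12 -0.8 ]
headbackm [-0.15  0.63 -0.64  1.89  0.86  1.52  1.92]
sock [-0.61  0.21 -0.02  2.    0.01  0.93 -0.64]
sockl [-0.64  0.41  0.01  2.16 -0.01  0.58 -0.62]
sock2 [ 0.04  0.29 -0.83  1.98  0.26  0.98  2.23]
sock2l [-0.06  0.51 -0.77  2.13  0.55  0.71  1.95]
sock3 [-0.28  0.23 -0.42  1.99  0.11  0.95  0.81]
1.375 [ 0.55158422 -0.2680159   0.25994206]
```

View pics/w1.png

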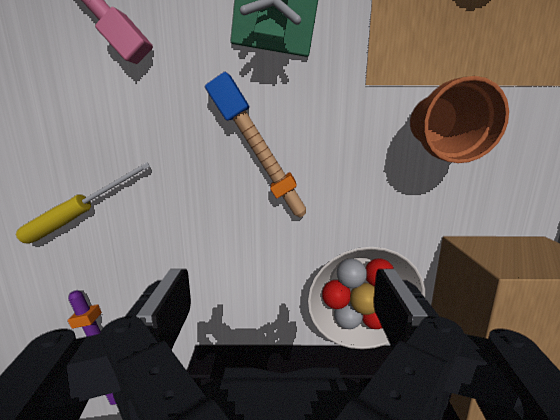

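Wrist view: blue head at (227,95), orange collar (284,184), foot (299,210), with wood in between, so this is the gauge. The pink (120,35) and purple (90,340) ones are decoys. The rest is at the top edge (275,25).

```bash
cat >> h.py <<'E'
def blob(c,P,lo,hi,zr,box=None):
    hsv=cv2.cvtColor(c['pixels'],cv2.COLOR_BGR2HSV);m=cv2.inRange(hsv,np.array(lo),np.array(hi))>0
    if box: b=np.zeros_like(m);b[box[1]:box[3],box[0]:box[2]]=1;m&=b
    m&=(P[...,2]>zr[0])&(P[...,2]<zr[1]);return m
E
python3 - <<'E'
from h import *
c,o=pickle.load(open('w1.pkl','rb'));T=cw(c,o);P=cloud(c,T)
for n,lo,hi,box in (('head',(105,120,50),(130,255,255),(190,60,260,130)),('collar',(5,170,120),(16,255,255),(265,165,305,205))):
    m=blob(c,P,lo,hi,(.023,.036),box);Q=P[m];v,u=np.nonzero(m)
    print(n,m.sum(),Q.mean(0).round(4),cv2.minAreaRect((Q[:,:2]*1000).astype(np.float32)))
    (cx,cy),_,_=cv2.minAreaRect(np.column_stack([u,v]).astype(np.float32));print(plane(c,T,(cx,cy),.03))
# rod points
m=np.zeros(P.shape[:2],bool);m[100:220,225:310]=1
hsv=cv2.cvtColor(c['pixels'],cv2.COLOR_BGR2HSV);m&=(hsv[...,1]>60)&(hsv[...,0]<25)&(P[...,2]<.028)&(P[...,2]>.014)
Q=P[m];print(m.sum());l=cv2.fitLine(Q[:,:2].astype(np.float32),cv2.DIST_HUBER,0,.01,.01).ravel();d=l[:2];s=(Q[:,:2]-l[2:])@d;print(l,s.min(),s.max(),l[2:]+d*s.min(),l[2:]+d*s.max())
print('bench z',np.nanmedian(P[150:200,150:210,2]))
for n in ('scene','side'):
    c=pickle.load(open(n+'0.pkl','rb'));P=cloud(c,cw(c))
    w=P[...,0];box=(w>.42)&(w<.62)&(P[...,1]>-.36)&(P[...,1]<-.11)
    for k,lo,hi in (('head',(105,120,40),(130,255,255)),('collar',(3,170,100),(16,255,255))):
        m=blob(c,P,lo,hi,(.024,.034))&box;print(n,k,m.sum(),P[m].mean(0).round(4))
E
```

```text
head 1123 [ 0.4899 -0.1738  0.0301] ((489.6577453613281, -174.14892578125), (29.69147491455078, 44.16584014892578), 31.70770263671875)
[[ 0.49005643 -0.1736399   0.03      ]]
collar 311 [ 0.5535 -0.2758  0.0303] ((553.5662231445312, -276.09124755859375), (29.198673248291016, 15.870828628540039), 31.90205955505371)
[[ 0.55337852 -0.27554089  0.03      ]]
1527
[ 0.53145593 -0.84708595  0.5361711  -0.24735221] -0.06433214082667074 0.07981022324858832 [ 0.50198138 -0.19285736] [ 0.5785867  -0.31495833]
bench z 0.0004101394836993344
scene head 86 [ 0.4925 -0.1736  0.0292]
scene collar 34 [ 0.5573 -0.2763  0.0299]
side head 100 [ 0.4871 -0.179   0.0274]
side collar 34 [ 0.5497 -0.2807  0.0273]
```

```bash
python3 - <<'E'
from h import *
from cell import bot,optics
q=quat([1,0,0],[0,0,-1])
bot.move_to([.45,.25,.33],q);c,T,o=snap(bot,optics,'wrist','w2');print(o['t'],o['position'])
bot.move_to([.56,-.06,.27],q);c,T,o=snap(bot,optics,'wrist','w3');print(o['t'],o['position'])
E
```

```text
3.3583 [0.45072903 0.24881057 0.32981407]
4.675 [ 0.560196   -0.05818765  0.27017927]
```

View pics/w2.png

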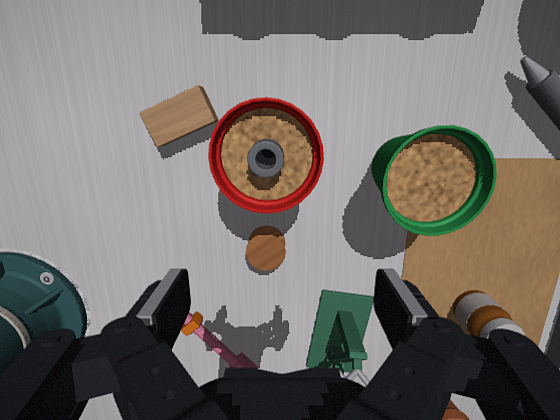

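View pics/w3.png

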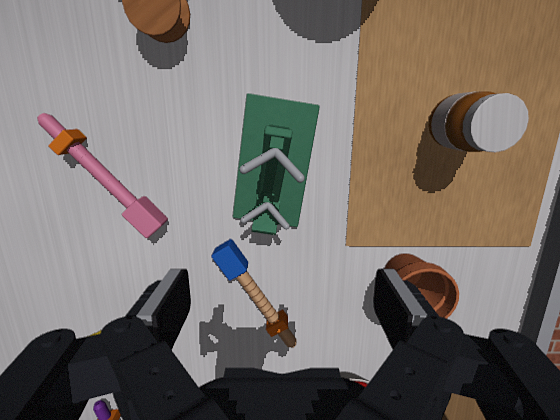

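w2 shows the grey socket at (265,158) in the red pot. w3 shows the green rest, with base corners about (247,95), (319,104), (299,228) and (233,218). Its forks have their vertices at (275,150) for the high one and (267,203) for the low one. The low end points toward the gauge (-y).

```bash
python3 - <<'E'
from h import *
c,o=pickle.load(open('w3.pkl','rb'));T=cw(c,o);P=cloud(c,T)
hsv=cv2.cvtColor(c['pixels'],cv2.COLOR_BGR2HSV)
m=blob(c,P,(60,80,20),(95,255,255),(-.005,.02),(225,85,330,240))
Q=P[m];print(m.sum(),'base z',np.median(Q[:,2]).round(4));rect=cv2.minAreaRect((Q[:,:2]*1000).astype(np.float32));print(rect)
bx=cv2.boxPoints(rect)/1000;e=[bx[1]-bx[0],bx[2]-bx[1]];l=max(e,key=np.linalg.norm);ex=l/np.linalg.norm(l);ex*=np.sign(ex[1])
print('ex',ex,'yaw',np.degrees(np.arctan2(ex[1],ex[0])))
cen=np.array(rect[0])/1000
m=np.zeros(P.shape[:2],bool);m[140:245,230:310]=1
m&=(hsv[...,1]<60)&(P[...,2]>.03)
Q=P[m];X=(Q[:,:2]-cen)@ex;Y=(Q[:,:2]-cen)@np.array([-ex[1],ex[0]]);Z=Q[:,2]
s=(X+Z)/2**.5;t=(Z-X)/2**.5
h,ed=np.histogram(s,bins=np.arange(s.min(),s.max()+.003,.003));print([(round(a,3),b) for a,b in zip(ed,h) if b])
for k in (0,1):
    mid=(s.min()+s.max())/2;g=(s>mid)if k else(s<mid)
    print('fork',k,g.sum(),'s',np.median(s[g]).round(4),'Y',Y[g].min().round(4),Y[g].max().round(4),'t',t[g].min().round(4),t[g].max().round(4))
    for y in np.arange(-.03,.031,.005):
        gg=g&(abs(Y-y)<.0025)
        if gg.any():print(round(y,3),t[gg].mean().round(4),s[gg].mean().round(4),gg.sum())
# socket
c,o=pickle.load(open('w2.pkl','rb'));T=cw(c,o);P=cloud(c,T);hsv=cv2.cvtColor(c['pixels'],cv2.COLOR_BGR2HSV)
b=np.zeros(P.shape[:2],bool);b[130:190,235:295]=1
m=b&(P[...,2]>.126)&(P[...,2]<.136)&(hsv[...,1]<80)
Q=P[m];print('sock',m.sum(),np.median(Q[:,2]),cv2.minEnclosingCircle((Q[:,:2]*1000).astype(np.float32)))
v,u=np.nonzero(m);hull=cv2.convexHull(np.column_stack([u,v]).astype(np.int32));el=cv2.fitEllipse(hull);print(el,plane(c,T,el[0],.13))
red=((hsv[...,0]<8)|(hsv[...,0]>172))&(hsv[...,1]>120)&(P[...,2]>.116)&(P[...,2]<.128);Q=P[red&(np.arange(420)[:,None]<230)];print('rim',len(Q),cv2.minEnclosingCircle((Q[:,:2]*1000).astype(np.float32)))
cv2.imwrite('pics/c2.png',np.hstack([cv2.resize(c['pixels'][90:220,200:330],(400,400)),cv2.resize(pickle.load(open('w3.pkl','rb'))[0]['pixels'][85:245,200:360],(400,400))]))
E
```

```text
5575 base z 0.0085
((549.70263671875, -45.739295959472656), (160.85870361328125, 88.63076782226562), 81.24412536621094)
ex [0.15222467 0.9883459 ] yaw 81.244125
[(np.float64(-0.019), np.int64(4)), (np.float64(-0.016), np.int64(2)), (np.float64(-0.013), np.int64(17)), (np.float64(0.002), np.int64(35)), (np.float64(0.005), np.int64(257)), (np.float64(0.008), np.int64(117)), (np.float64(0.062), np.int64(2)), (np.float64(0.065), np.int64(2)), (np.float64(0.068), np.int64(3)), (np.float64(0.071), np.int64(2)), (np.float64(0.074), np.int64(1)), (np.float64(0.077), np.int64(1)), (np.float64(0.08), np.int64(2)), (np.float64(0.083), np.int64(1)), (np.float64(0.086), np.int64(1)), (np.float64(0.101), np.int64(1)), (np.float64(0.104), np.int64(81)), (np.float64(0.107), np.int64(446)), (np.float64(0.11), np.int64(168))]
fork 0 432 s 0.0071 Y -0.0284 0.0287 t 0.0603 0.0916
-0.03 0.088 0.0051 3
-0.025 0.0876 0.0072 31
-0.02 0.084 0.0069 39
-0.015 0.0784 0.0053 41
-0.01 0.0745 0.006 42
-0.005 0.0689 0.0063 40
0.0 0.0655 0.0054 33
0.005 0.0682 0.0057 39
0.01 0.0739 0.005 40
0.015 0.0787 0.0042 46
0.02 0.0833 0.007 39
0.025 0.0876 0.0071 34
0.03 0.0879 0.0065 5
fork 1 711 s 0.1091 Y -0.0283 0.0292 t 0.0466 0.0914
-0.03 0.0881 0.107 4
-0.025 0.0883 0.1087 50
-0.02 0.0847 0.1091 65
-0.015 0.0797 0.1089 68
-0.01 0.0726 0.1061 68
-0.005 0.0693 0.1084 65
0.0 0.066 0.108 58
0.005 0.068 0.1072 66
0.01 0.0727 0.107 68
0.015 0.0787 0.1079 65
0.02 0.0839 0.1088 66
0.025 0.0881 0.1087 59
0.03 0.0881 0.1076 9
sock 737 0.13036011561793553 ((432.912841796875, 277.7657775878906), 19.9747314453125)
((265.180419921875, 158.2070770263672), (36.120094299316406, 36.722320556640625), 154.5795135498047) [[0.43306777 0.2783144  0.13      ]]
rim 1616 ((432.9223327636719, 277.3066101074219), 63.54188919067383)
```

View pics/c2.png

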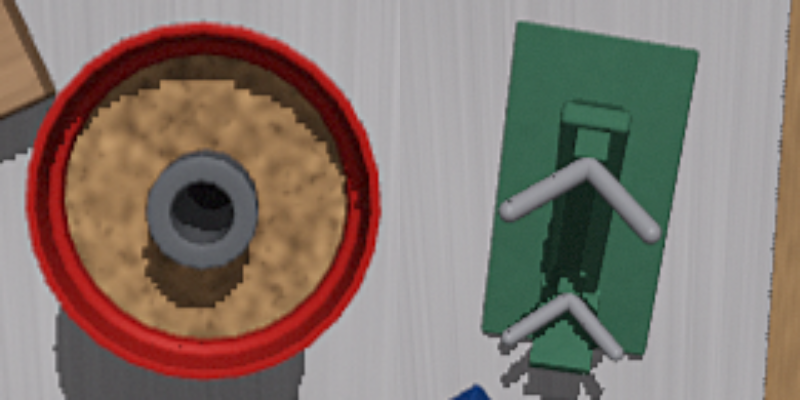

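```bash
cat >> h.py <<'E'
HEAD=np.array([.490,-.1738,.015]);D=np.array([-.5295,.8483,0]);D/=np.linalg.norm(D);MID=HEAD-.0725*D
EX=np.array([.1522,.9883,0]);REST=np.array([.5497,-.0457,.115])+.005*EX
Z=np.array([0,0,1.]);RR=(EX+Z)/2**.5;N=(Z-EX)/2**.5
SOCK=np.array([.4330,.2780,.130])
def qzy(z,y): return quat(np.cross(y,z),y)
E
python3 - <<'E'
from h import *
from cell import bot,optics,effector
q=qzy(D,-Z);p=MID-.007*D;p[2]=.005
bot.move_to(p+[0,0,.10],q);bot.line_to(p,rate=.12);print(bot.observe()['position']-p)
effector.close();o=bot.observe();print(o['t'],o['width'],o['force'],o['position'])
bot.line_to(p+[0,0,.15],rate=.2)
o=bot.observe();print(o['t'],o['width'],o['force'])
snap(bot,optics,'wrist','w4');snap(bot,optics,'side','s4')
E
```

```text
[ 0.00060767 -0.00012289  0.00060275]
7.325 0.18194852508895737 [-1.20730743  0.28860847  5.52119327] [ 0.53218307 -0.24132591  0.00540684]
8.225 0.18369802589095477 [-0.41172804 -0.33761936 -1.45694106]
```

View pics/w4.png

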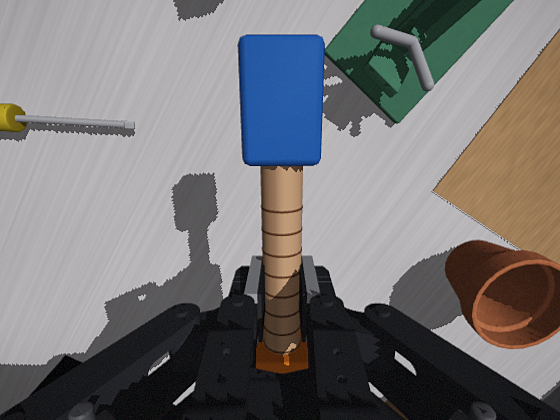

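View pics/s4.png

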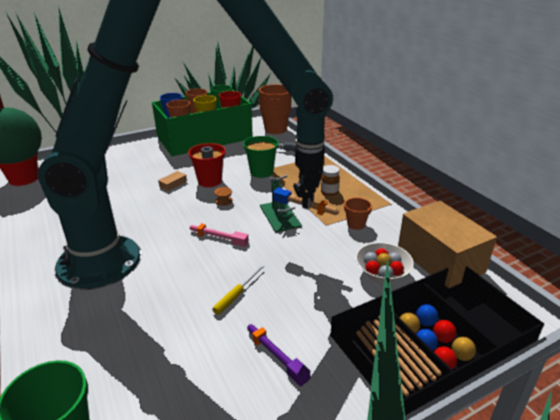

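The gauge is held, aligned with the tool: head at (282,100), rod straight below it. I'll measure the in-hand pose from the head's upper face.

```bash
cat >> h.py <<'E'
def inhand(c,box=(225,25,340,175)):
    P=cloud(c,c['hand_eye']);m=blob(c,P,(105,120,50),(130,255,255),(-9,9),box)
    Q=P[m];y0=np.percentile(Q[:,1],10);Q=Q[abs(Q[:,1]-np.median(Q[:,1]))<.006]
    A=np.column_stack([Q[:,0],Q[:,2],np.ones(len(Q))]);k=np.linalg.lstsq(A,Q[:,1],rcond=None)[0]
    r=cv2.minAreaRect((Q[:,[0,2]]*1000).astype(np.float32));return Q.mean(0),k,r
E
python3 - <<'E'
from h import *
c,o=pickle.load(open('w4.pkl','rb'));print(*inhand(c))
E
```

```text
[-7.72222788e-05 -2.47671238e-02  8.11053645e-02] [ 0.00326753 -0.00018545 -0.02475183] ((-0.06795883178710938, 79.75690460205078), (44.40945053100586, 29.663450241088867), 89.9638671875)
```

```bash
python3 - <<'E'
from h import *
from cell import bot,optics,effector
q=qzy(RR,-N)
def tcp(h,s=.002): return REST+s*RR+h*N-.0098*N*1.0-.0073*RR
# mid=TCP+.0073*tz-.0098*ty ; ty=-N -> TCP=mid-.0073RR-.0098N
bot.move_to(tcp(.12),q);snap(bot,optics,'wrist','w5')
o=bot.observe();print(o['t'],o['position']-tcp(.12),o['force'])
bot.line_to(tcp(.03),rate=.15);o=bot.observe();print(o['t'],o['force'],o['position']-tcp(.03))
snap(bot,optics,'wrist','w6');snap(bot,optics,'scene','c6');snap(bot,optics,'side','s6')
a=cv2.imread('pics/w6.png');b=cv2.imread('pics/c6.png')[180:270,220:340];s=cv2.imread('pics/s6.png')[160:250,230:350]
cv2.imwrite('pics/m6.png',np.vstack([np.hstack([cv2.resize(b,(400,300)),cv2.resize(s,(400,300))]),np.hstack([cv2.resize(a,(400,300)),cv2.resize(cv2.imread('pics/w5.png'),(400,300))])]))
E
```

```text
9.1083 [-0.00025895  0.00029934 -0.00059572] [ 0.13670292  0.38576945 -1.5428589 ]
9.8583 [-0.01635433  0.17067318 -2.14504167] [ 0.00047266 -0.00051553  0.00019636]
```

View pics/m6.png

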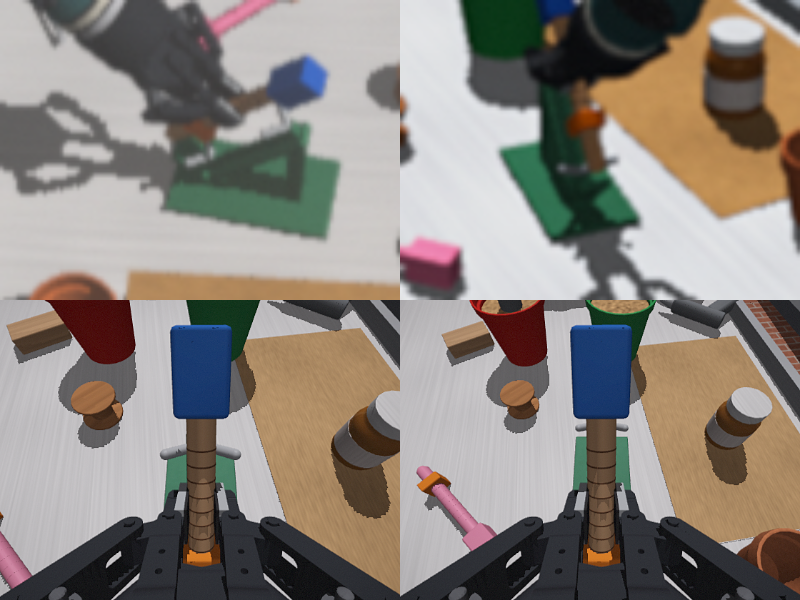

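The rod is centred between the fork tips (wrist panel: 162 and 238, rod at 200). Next I lower it in small steps, watching the force.

```bash
python3 - <<'E'
from h import *
from cell import bot,optics,effector
def tcp(h,s=.002): return REST+s*RR+h*N-.0098*N-.0073*RR
bot.line_to(tcp(.006),rate=.08);o=bot.observe();f0=o['force'];print(o['t'],f0)
for h in (.003,.001,-.001,-.003):
    bot.line_to(tcp(h),rate=.04);o=bot.observe();df=o['force']-f0;print(h,df.round(1),(df@N).round(1))
    if df@N>3: break
effector.gripper_open();bot.wait(.3)
o=bot.observe();print(o['t'],o['width'],o['force'])
bot.line_to(tcp(.09),rate=.2)
snap(bot,optics,'wrist','w7');snap(bot,optics,'scene','c7');snap(bot,optics,'side','s7')
a=cv2.imread('pics/w7.png');b=cv2.imread('pics/c7.png')[180:270,220:340];s=cv2.imread('pics/s7.png')[160:250,230:350]
cv2.imwrite('pics/m7.png',np.vstack([np.hstack([cv2.resize(b,(400,300)),cv2.resize(s,(400,300))]),np.hstack([cv2.resize(a,(400,300)),cv2.resize(a[100:250,190:390],(400,300))])]))
print(bot.observe()['t'])
E
```

```text
10.4583 [-0.85451741 -0.72204051 -0.91484107]
0.003 [ 0.8  0.4 -1.3] -1.3
0.001 [-2.1 -4.5  7.2] 8.4
11.9333 0.9980333216238064 [ 0.31090253 -0.43865454  0.61247821]
12.675
```

View pics/m7.png

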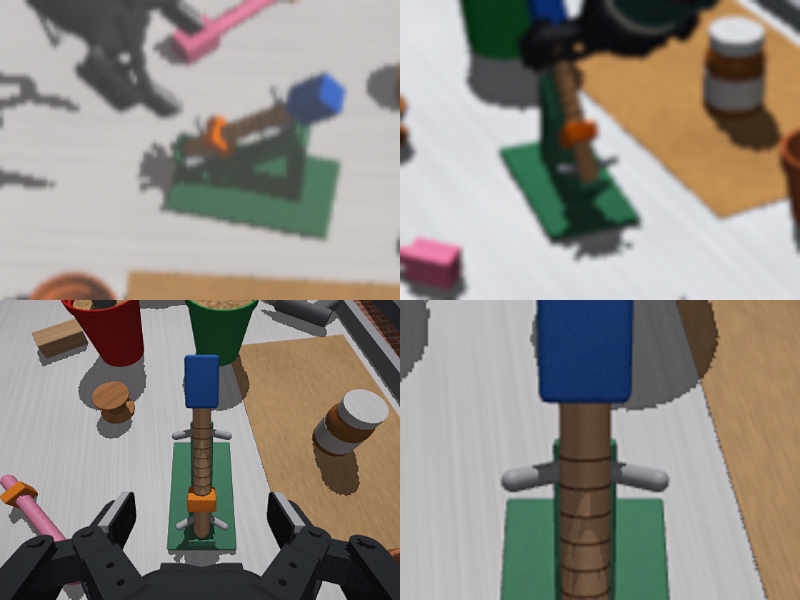

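It lies in both forks with the foot at the low end, released. Now I measure the head in world coordinates and plan the head grasp.

```bash
python3 - <<'E'
from h import *
from cell import bot
c,o=pickle.load(open('w7.pkl','rb'));T=cw(c,o);P=cloud(c,T)
EY=np.cross(Z,EX)
def co(Q): V=Q-REST;return np.column_stack([V@RR,V@N,V@EY])
for n,lo,hi,box in (('head',(105,120,50),(130,255,255),(240,60,330,160)),('collar',(5,170,100),(16,255,255),(250,240,320,310))):
    m=blob(c,P,lo,hi,(.02,.3),box);V=co(P[m]);k=abs(V[:,1]-.015)<.006
    print(n,m.sum(),k.sum(),V[k].mean(0).round(4),V[k].min(0).round(4),V[k].max(0).round(4))
qh=qzy(N,-RR);qh2=qzy(-N,-RR)
print(o['joints'].round(2))
for nm,q in(('N',qh),('-N',qh2)):
  for pp in (REST+.0535*RR+.10*RR,REST+.0535*RR,REST+.0535*RR+.09*N):
    r=bot.inverse_kinematics(pp,q);print(nm,None if r is None else r.round(2))
  for y in (qzy(np.array([0,1,0]),-Z),qzy(np.array([0,-1,0]),-Z)):
    for z in (.31,.16):
      r=bot.inverse_kinematics(np.array([SOCK[0],SOCK[1],z]),y);print('sock',None if r is None else r.round(2))
E
```

```text
head 3447 3447 [0.0715 0.0173 0.0005] [ 0.049   0.0137 -0.0142] [0.0931 0.0196 0.0151]
collar 971 889 [-0.0479  0.0167  0.0004] [-0.0575  0.009  -0.0142] [-0.0416  0.0192  0.0152]
[ 0.72  0.66 -0.34  1.99 -0.72  0.9   0.83]
N [-0.54  0.63  0.05  1.83  0.6   1.28  2.14]
N [-0.58  0.71  0.24  1.95  0.6   1.03  2.17]
N [-0.5   0.58  0.24  1.98  0.66  1.07  2.24]
sock [ 0.19  0.42 -1.13  1.96  0.44  1.04 -1.13]
sock [-1.01  0.48  0.47  2.15 -0.38  0.59 -0.26]
sock [ 0.16  0.4  -1.07  1.96  0.41  1.02  2.05]
sock [-1.37  0.69  1.06  2.17 -0.87  0.81 -2.88]
-N [-0.79  0.67  0.43  1.84  0.43  1.16 -0.81]
-N [-0.87  0.81  0.69  1.96  0.29  0.88 -0.65]
-N [-0.48  0.58  0.21  1.98  0.67  1.08 -0.91]
sock [ 0.19  0.42 -1.13  1.96  0.44  1.04 -1.13]
sock [-1.01  0.48  0.47  2.15 -0.38  0.59 -0.26]
sock [ 0.16  0.4  -1.07  1.96  0.41  1.02  2.05]
sock [-1.37  0.69  1.06  2.17 -0.87  0.81 -2.88]
```

```bash
python3 - <<'E'
from h import *
from cell import bot,optics,effector
qh2=qzy(-N,-RR)
def tcp(s,n=.001): return REST+s*RR+n*N
bot.move_to(REST+.07*EX+[0,0,.22],qzy(EX,-Z));o=bot.observe();print(o['t'],o['joints'].round(2))
bot.move_to(tcp(.16),qh2);o=bot.observe();print(o['t'],o['joints'].round(2),o['position']-tcp(.16))
snap(bot,optics,'wrist','w8');snap(bot,optics,'side','s8');snap(bot,optics,'scene','c8')
a=cv2.imread('pics/w8.png');b=cv2.imread('pics/c8.png')[180:270,220:340];s=cv2.imread('pics/s8.png')[160:250,230:350]
cv2.imwrite('pics/m8.png',np.vstack([np.hstack([cv2.resize(b,(400,300)),cv2.resize(s,(400,300))]),np.hstack([cv2.resize(a,(400,300)),cv2.resize(a[200:350,180:380],(400,300))])]))
E
```

```text
13.7833 [ 0.08  0.29 -0.26  1.86  0.09  1.01 -0.37]
14.4833 [-0.44  0.63 -0.11  1.81  0.65  1.35 -1.06] [-0.00044816 -0.00132109 -0.00191687]
```

View pics/m8.png

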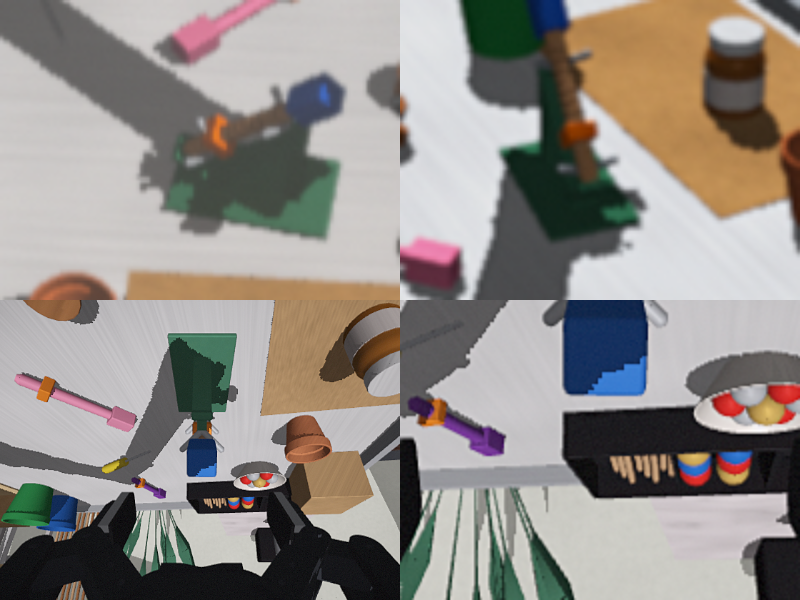

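Fingers straddle the head (282,225). Approach and grip, then lift out along N.

```bash
python3 - <<'E'
from h import *
from cell import bot,optics,effector
def tcp(s,n=.001): return REST+s*RR+n*N
bot.line_to(tcp(.053),rate=.15);o=bot.observe();print(o['t'],o['position']-tcp(.053),o['force'])
effector.close();bot.wait(.1);o=bot.observe();print(o['t'],o['width'],o['force'],o['position']-tcp(.053))
bot.line_to(tcp(.053,.012),rate=.06);o=bot.observe();print(o['t'],o['force'])
bot.line_to(tcp(.053,.10),rate=.2);o=bot.observe();print(o['t'],o['width'],o['force'],o['joints'].round(2))
snap(bot,optics,'wrist','w9');snap(bot,optics,'side','s9');snap(bot,optics,'scene','c9')
for z in (.33,.20,.165):
    r=bot.inverse_kinematics([SOCK[0],SOCK[1],z],qzy(EX,-Z));print(z,None if r is None else r.round(2))
a=cv2.imread('pics/w9.png');b=cv2.imread('pics/c9.png')[150:270,200:360];s=cv2.imread('pics/s9.png')[130:250,210:370]
cv2.imwrite('pics/m9.png',np.vstack([np.hstack([cv2.resize(b,(400,300)),cv2.resize(s,(400,300))]),np.hstack([cv2.resize(a,(400,300)),cv2.resize(a[200:350,180:380],(400,300))])]))
E
```

```text
15.5 [0.00069505 0.00078214 0.00049116] [ 1.00966847 -0.34633626  0.50797464]
16.15 0.3445379810535351 [-0.36372874  1.74510877  3.62901299] [0.0001324  0.00052804 0.0002417 ]
16.4833 [1.19806876 3.72938488 0.25944822]
17.075 0.3449424749952375 [ 0.0437089   1.66686986 -3.22925842] [-0.28  0.56 -0.05  1.98  0.77  1.18 -1.  ]
0.33 [-0.33  0.23 -0.39  1.95  0.11  0.98 -0.93]
0.2 [-0.36  0.39 -0.38  2.09  0.23  0.69 -1.04]
0.165 [-0.38  0.45 -0.37  2.12  0.27  0.62 -1.09]
```

View pics/m9.png

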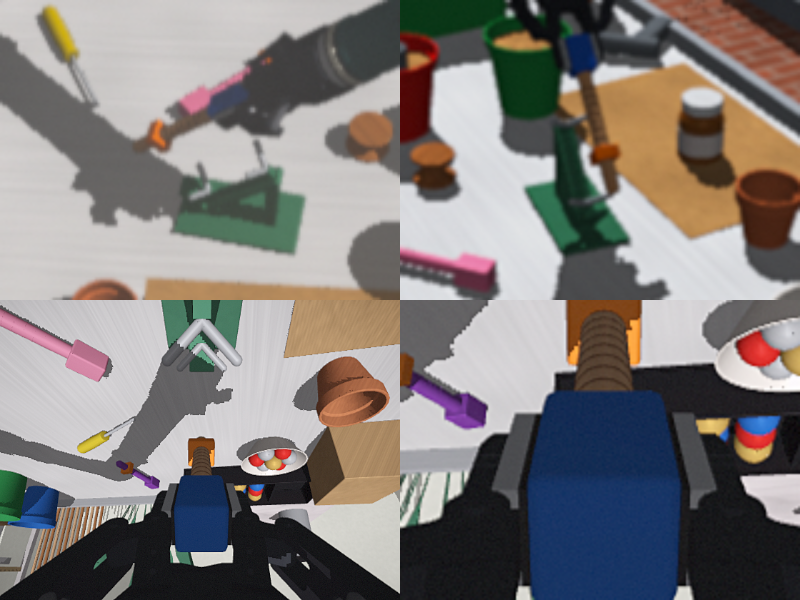

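```bash
python3 - <<'E'
from h import *
from cell import bot,optics,effector
o=bot.observe();p=o['position'].copy();p[2]=.32
bot.line_to(p,rate=.25)
bot.move_to([SOCK[0],SOCK[1],.335],qzy(EX,-Z));o=bot.observe();print(o['t'],o['position'],R.from_quat(o['eef_rot']).as_matrix()[:,1],o['joints'].round(2),o['force'])
for n in('wrist','side','scene'): snap(bot,optics,n,n[0]+'10')
a=cv2.imread('pics/w10.png');b=cv2.imread('pics/s10.png')
cv2.imwrite('pics/m10.png',np.vstack([np.hstack([cv2.resize(cv2.imread('pics/s10.png')[:,:],(400,300)),cv2.resize(b[60:180,130:290],(400,300))]),np.hstack([cv2.resize(a,(400,300)),cv2.resize(a[200:350,180:380],(400,300))])]))
E
```

```text
19.1 [0.43344894 0.2764471  0.3340627 ] [-0.00122799 -0.00239885 -0.99999637] [-0.38  0.22 -0.33  1.95  0.09  0.98 -0.91] [-0.45066669 -0.12591621 -1.87907561]
```

View pics/m10.png

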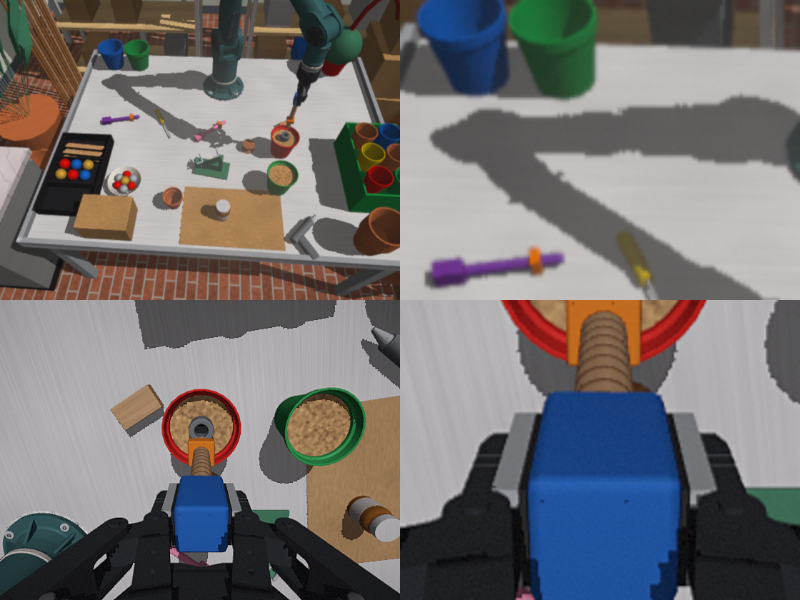

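```bash
python3 - <<'E'
from h import *
c,o=pickle.load(open('w10.pkl','rb'));P=cloud(c,c['hand_eye'])
hsv=cv2.cvtColor(c['pixels'],cv2.COLOR_BGR2HSV)
for n,lo,hi in(('collar',(3,150,80),(18,255,255)),('head',(105,120,40),(130,255,255))):
    m=(cv2.inRange(hsv,lo,hi)>0)&(abs(P[...,0])<.03)&(abs(P[...,2])<.04)&(P[...,1]>-.05)&(P[...,1]<.14)
    Q=P[m];print(n,m.sum(),Q.mean(0).round(4),np.percentile(Q,[2,98],axis=0).round(4).tolist())
m=(hsv[...,0]<28)&(hsv[...,1]>50)&(abs(P[...,0])<.02)&(abs(P[...,2])<.03)&(P[...,1]>.01)&(P[...,1]<.08)
Q=P[m];print('rod',m.sum())
for y in np.arange(.005,.16,.01):
    g=(abs(P[...,1]-y)<.005)&(abs(P[...,0])<.012)&(abs(P[...,2])<.03);q=P[g]
    if len(q)>3:print(y.round(3),len(q),q[:,0].mean().round(4),'z front',np.percentile(q[:,2],95).round(4))
E
```

```text
collar 875 [-0.0004  0.0966  0.0048] [[-0.0149, 0.0843, -0.0142], [0.014, 0.1068, 0.0137]]
head 7568 [-0.0002 -0.0324  0.0054] [[-0.014, -0.0404, -0.0134], [0.0136, -0.0013, 0.0142]]
rod 838
0.005 86 0.0002 z front 0.014
0.015 40 -0.0003 z front 0.0079
0.025 159 -0.0004 z front 0.0079
0.035 164 -0.0002 z front 0.0077
0.045 149 -0.0006 z front 0.0078
0.055 131 -0.0003 z front 0.0078
0.065 105 -0.0003 z front 0.0078
0.075 103 -0.0005 z front 0.0077
0.085 81 -0.0003 z front 0.0076
0.095 538 0.0002 z front 0.0134
0.105 88 0.0001 z front 0.0138
0.115 17 -0.0013 z front 0.0135
0.135 6 -0.0011 z front 0.0077
0.145 12 -0.0004 z front 0.0075
```

The rod hangs parallel to the tool axis (x -0.3 mm, z about 0 to -1 mm all along). I refine the socket from this same view, at about (280,178).

```bash
python3 - <<'E'
from h import *
c,o=pickle.load(open('w10.pkl','rb'));T=cw(c,o);P=cloud(c,T);hsv=cv2.cvtColor(c['pixels'],cv2.COLOR_BGR2HSV)
b=np.zeros(P.shape[:2],bool);b[140:215,245:320]=1
m=b&(P[...,2]>.125)&(P[...,2]<.136)&(hsv[...,1]<80);Q=P[m]
print(m.sum(),np.median(Q[:,2]),cv2.minEnclosingCircle((Q[:,:2]*1000).astype(np.float32)))
# outer-edge circle fit
from scipy.optimize import least_squares
ang=np.arctan2(Q[:,1]-.278,Q[:,0]-.433);E=[]
r=np.hypot(Q[:,1]-.278,Q[:,0]-.433)
for a in np.arange(-np.pi,np.pi,.2):
    g=(abs(ang-a)<.1)
    if g.sum()>2: E.append(Q[g][r[g].argmax(),:2])
E=np.array(E);f=least_squares(lambda p:np.hypot(*(E-p).T)-.0198,[.433,.278],loss='soft_l1',f_scale=.0005);print(len(E),f.x)
Pt=pose(o);print('tool->rod axis at foot',(Pt@[-.0003,.147,-.0005,1])[:3])
cv2.imwrite('pics/c10.png',cv2.resize(c['pixels'][100:260,190:370],(720,640))[:600])
E
```

```text
545 0.13029126259061802 ((432.9291076660156, 278.1467590332031), 19.825359344482422)
27 [0.43304228 0.27816303]
tool->rod axis at foot [0.43289511 0.27564655 0.18706476]
```

View pics/c10.png

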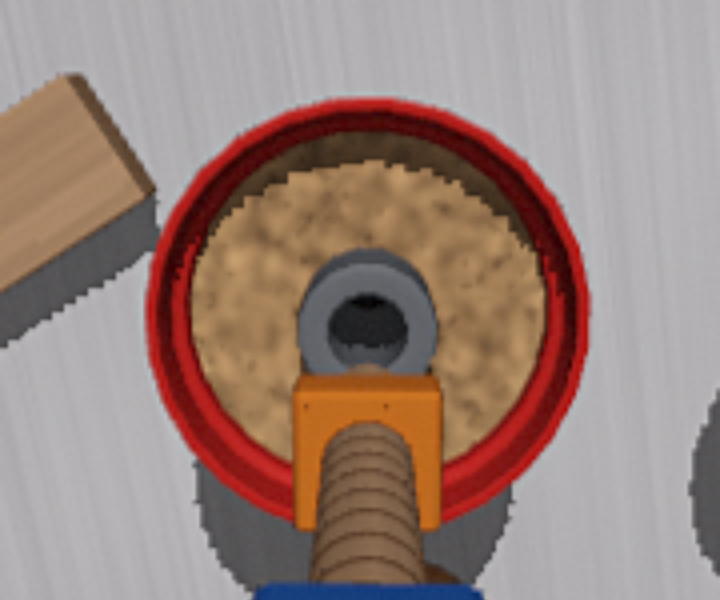

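```bash
cat > ins.py <<'E'
from h import *
from cell import bot,optics,effector
TX=np.array([.4332,.2785])
def go(z,r):
    o=bot.observe();bot.line_to([TX[0],TX[1],z],rate=r,attitude=qzy(EX,-Z));return bot.observe()
E
python3 - <<'E'
from ins import *
o=go(.292,.15);bot.wait(.2);o=bot.observe();f0=o['force'];print(o['t'],o['position'],f0)
e=o['position'][:2]-TX
for z in (.280,.272,.262,.252,.243):
    o=go(z,.05);d=o['force']-f0;print(round(o['t'],2),z,o['position'].round(4),d.round(2),o['width'].__round__(3))
    if np.linalg.norm(d)>8: print('stop');break
np.save('f0.npy',f0)
snap(bot,optics,'wrist','w11')
E
```

```text
19.8833 [0.43390605 0.27904146 0.29313076] [-0.10252412 -0.44022524 -1.91117709]
20.27 0.28 [0.4329 0.2783 0.2795] [0.21 0.3  0.05] 0.344
20.58 0.272 [0.4329 0.2783 0.2715] [ 0.19 -0.13 -0.91] 0.34
20.93 0.262 [0.4329 0.2782 0.2615] [-0.56  0.91  1.22] 0.351
21.28 0.252 [0.4329 0.2783 0.2515] [-0.2   0.62  0.32] 0.342
21.62 0.243 [0.433  0.2783 0.2426] [ 0.6   0.87 -0.09] 0.343
```

View pics/w11.png

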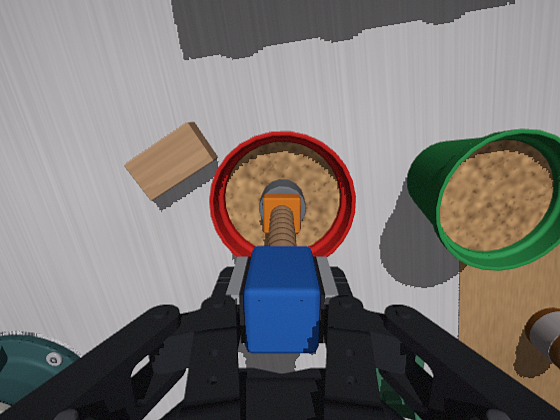

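The foot has entered the socket with no force, and the collar (280,210) sits just over the rim. Next I push in small, slow steps with a force watch.

```bash
python3 - <<'E'
from ins import *
f0=np.load('f0.npy');z=.243
while z>.158:
    z-=.003 if z>.212 else .002
    o=go(z,.03);d=o['force']-f0;print(round(o['t'],2),round(z,4),'z',o['position'][2].round(4),'F',d.round(1),round(o['width'],3))
    if d[2]>16 or np.hypot(*d[:2])>10 or o['t']>45: print('stop');break
E
```

```text
21.92 0.24 z 0.2401 F [ 0.3 -0.1  1.1] 0.347
22.17 0.237 z 0.2371 F [-0.7  0.5  4.3] 0.342
22.42 0.234 z 0.2339 F [0.4 0.3 3.9] 0.34
22.67 0.231 z 0.2308 F [-0.4  0.5  3. ] 0.344
22.92 0.228 z 0.2278 F [ 0.1 -0.7  2. ] 0.346
23.17 0.225 z 0.2247 F [ 1.1 -0.   2.1] 0.345
23.42 0.222 z 0.2217 F [0.9 0.4 2.2] 0.344
23.67 0.219 z 0.2187 F [0.8 0.9 2.5] 0.347
23.92 0.216 z 0.2157 F [0.6 0.2 1.7] 0.343
24.17 0.213 z 0.2127 F [1.3 0.5 2. ] 0.344
24.42 0.21 z 0.2097 F [-0.3  0.7  2.4] 0.339
24.67 0.208 z 0.2079 F [0.7 0.9 3. ] 0.345
24.92 0.206 z 0.2059 F [-0.7  0.7  3.9] 0.342
25.17 0.204 z 0.2038 F [-0.2  0.2  3.8] 0.35
25.42 0.202 z 0.2018 F [0.9 0.6 3. ] 0.345
25.67 0.2 z 0.1998 F [-0.2  0.3  3.3] 0.345
25.92 0.198 z 0.1978 F [-0.6 -0.   3.6] 0.345
26.17 0.196 z 0.1958 F [ 0.4 -0.   3.5] 0.344
26.42 0.194 z 0.1938 F [-0.1  1.1  4.4] 0.343
26.67 0.192 z 0.1933 F [-0.9 -1.2 14.8] 0.344
26.92 0.19 z 0.1932 F [-3.2 -2.3 28.1] 0.345
stop
```

It hit a hard stop at TCP z 0.1932, about 84 mm deep, with 28 N of push. I unload, release, back off straight up and look.

```bash
python3 - <<'E'
from ins import *
f0=np.load('f0.npy')
o=go(.1930,.03);print(o['force']-f0,o['position'])
snap(bot,optics,'wrist','w12')
effector.gripper_open();bot.wait(.3);o=bot.observe();print(o['t'],o['width'],o['force'])
o=go(.34,.15);print(o['t'],o['position'])
bot.move_to([.46,.10,.40],qzy(np.array([0,1.,0]),-Z))
for n in('wrist','side','scene'): snap(bot,optics,n,n+'13')
a,b,s=[cv2.imread(f'pics/{n}13.png') for n in('wrist','scene','side')]
cv2.imwrite('pics/m13.png',np.vstack([np.hstack([cv2.resize(a,(400,300)),cv2.resize(b,(400,300))]),np.hstack([cv2.resize(s[90:210,140:300],(400,300)),cv2.resize(b[120:240,320:480],(400,300))])]))
print(bot.observe()['t'])
E
```

```text
[-0.24416213  0.24467671  9.81106124] [0.43305956 0.27872244 0.19333944]
28.1 1.0014638401072462 [ 0.21601668 -0.43100122 -0.79140316]
29.2333 [0.4326419  0.27801979 0.33906297]
30.1667
```

View pics/m13.png

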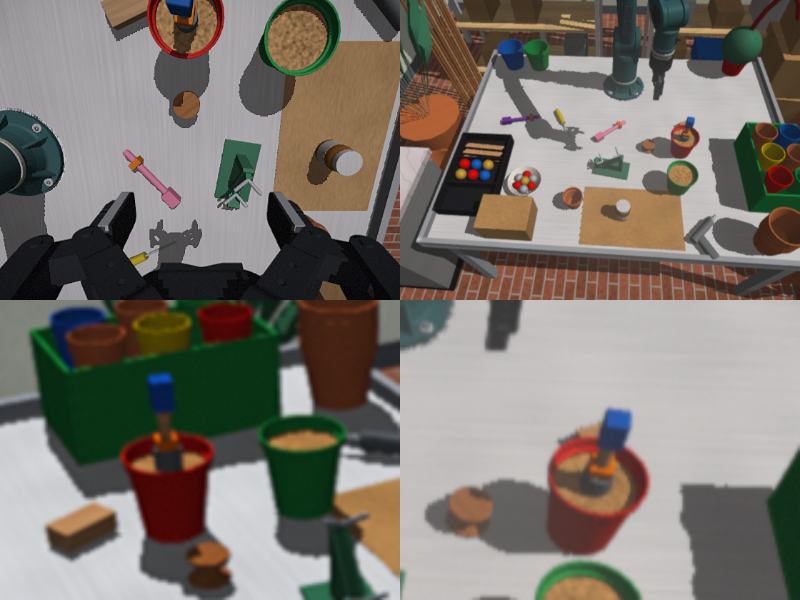

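```bash
python3 - <<'E'
from h import *
for n in('wrist','scene','side'):
    c,o=pickle.load(open(n+'13.pkl','rb'));P=cloud(c,cw(c,o));hsv=cv2.cvtColor(c['pixels'],cv2.COLOR_BGR2HSV)
    near=np.hypot(P[...,0]-.433,P[...,1]-.278)<.035
    for k,lo,hi in(('collar',(3,170,80),(18,255,255)),('head',(105,120,40),(130,255,255))):
        m=(cv2.inRange(hsv,lo,hi)>0)&near&(P[...,2]>.11);Q=P[m]
        if len(Q):print(n,k,m.sum(),np.percentile(Q,[3,50,97],axis=0).round(3).tolist())
    if n!='wrist':
        b=pickle.load(open(n+'0.pkl','rb'));d=abs(c['pixels'].astype(int)-b['pixels']).max(-1)
        for nm,(u,v) in (dict(clay=(241,277),jar=(312,290),spool=(347,204)) if n=='scene' else dict(clay=(358,212),jar=(330,180),spool=(223,195))).items():
            print(n,nm,'changed px',int((d[v-14:v+14,u-12:u+12]>60).sum()))
c=cv2.imread('pics/side13.png')[105:195,170:250];cv2.imwrite('pics/c13.png',cv2.resize(c,(533,600)))
E
```

```text
wrist collar 262 [[0.417, 0.262, 0.145], [0.437, 0.268, 0.146], [0.448, 0.287, 0.148]]
wrist head 708 [[0.419, 0.261, 0.195], [0.434, 0.264, 0.228], [0.446, 0.269, 0.234]]
scene collar 40 [[0.421, 0.261, 0.144], [0.442, 0.278, 0.146], [0.449, 0.29, 0.157]]
scene head 78 [[0.421, 0.262, 0.225], [0.436, 0.275, 0.231], [0.45, 0.287, 0.234]]
scene clay changed px 125
scene jar changed px 0
scene spool changed px 25
side collar 47 [[0.416, 0.257, 0.135], [0.429, 0.265, 0.141], [0.445, 0.283, 0.152]]
side head 130 [[0.416, 0.256, 0.19], [0.428, 0.262, 0.215], [0.441, 0.285, 0.232]]
side clay changed px 0
side jar changed px 0
side spool changed px 52
```

View pics/c13.png

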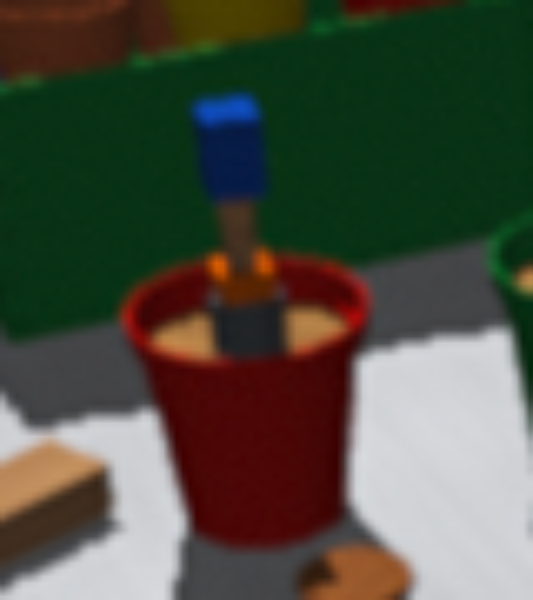

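```bash
python3 - <<'E'
from h import *
for n in('scene','side'):
    for k,(x,y,zt,r) in dict(spool=(.44,.125,.04,.05),clay=(.70,-.19,.075,.06)).items():
        for f in (n+'0.pkl',n+'13.pkl'):
            c=pickle.load(open(f,'rb'));c=c if isinstance(c,dict) else c[0];P=cloud(c,cw(c))
            m=(np.hypot(P[...,0]-x,P[...,1]-y)<r)&(P[...,2]>zt-.012)&(P[...,2]<zt+.008);print(n,k,f,m.sum(),P[m].mean(0).round(4))
from cell import bot,workorder
print(bot.observe()['t']);workorder.hand_in()
E
```

```text
scene spool scene0.pkl 204 [0.4289 0.125  0.0391]
scene spool scene13.pkl 203 [0.4289 0.125  0.0392]
scene clay scene0.pkl 108 [ 0.7127 -0.1987  0.0717]
scene clay scene13.pkl 105 [ 0.7129 -0.198   0.0719]
side spool side0.pkl 141 [0.4239 0.1212 0.0372]
side spool side13.pkl 142 [0.4239 0.1211 0.0372]
side clay side0.pkl 115 [ 0.7152 -0.2012  0.0686]
side clay side13.pkl 112 [ 0.7147 -0.2011  0.069 ]
30.1667
the job is handed in; nothing more can be done
```

I picked the wooden gauge off the bench, laid it foot-low in the green rest and let go. I then took it again by the blue head, pushed it down the grey socket in the red pot, released it and backed away. The job was handed in at about 30 s.

- **Push:** I felt the collar drag at about 2–4 N, less than the stated 6 N. The hard stop came about 84 mm below the mouth, at a peak of 28 N.
- **Final position:** the collar's top is at 146 mm, which is the rim height plus the 16 mm collar. The head's top reads 234 mm against the 236 mm expected. The gauge leans slightly within the bore's clearance, and the gripper is clear of it.
- **Loose objects:** some pixels changed around the clay pot and the spool. Their depth centroids moved less than 1 mm, so I take the changes to be arm shadow. The jar showed no change.

No check failed.

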